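Seat the logic probe in the tester and switch on

ROBOT

A 7-joint arm with a two-finger parallel gripper is mounted at the origin on the work surface. World frame = base frame: x ahead of the robot, y to its left, z up, the work surface at z = 0. Lengths are in m, angles in rad, forces in N, time in s.
With the tool pointing down it reaches from about 0.425 to 0.925 m from the base axis. Payload 6.8 kg.
Tool frame: the origin (TCP) lies at the very end of the fingers, on their centre line; the grasp point (between the pads) lies 19 mm behind it (grip_point_offset is the distance from the TCP to the grasp point, in m); z points along the fingers, y is the line along which they close (so a half turn about z gives the same grasp; the last joint's range is limited). The gripper opens to 85 mm and grips with 20 to 120 N. Pads are 22 mm wide; open, the fingers measure 114 mm over their backs; the gripper's body (76 mm by 85 mm) begins 54 mm behind the grasp point. The pads swing forward as they close: fully open they stand 13 mm farther back than shut.
Start: joints at [1.212, 0.477, 0.022, 1.555, -0.011, 1.109, -0.083], TCP at [0.168, -0.654, 0.231] pointing down, gripper open.
Joint ranges: [-2.96, 2.96], [-0.34, 2.1], [-1.41, 1.46], [0.24, 2.44], [-1.37, 4.51], [0.17, 1.92], [-2.96, 2.96]. Speed limits (rad/s): [2.39, 2.39, 3.14, 3.14, 3.14, 3.14, 3.14].

INTERFACE

Orientations are given as a unit quaternion [w, x, y, z].
In Python, from station import * gives the robot as it stands.
- The arm moves only by the tool carry_out, never from a script. Its argument "rows" is text: rows parted by semicolons, each of 4 numbers parted by spaces: the shift along the world's x, y, z in mm, then the turn about the world's z in degrees. In form: dx dy dz yaw; .... A call has 1 to 10 rows; each row shifts and turns the commanded pose from where the row before left it; what a row does not reach is not made up. A row lasts 1/8 s, in which the tool goes at most 62.5 mm and 10.7 degrees, less where a joint would pass 70% of its speed; a pose out of reach is approached as far as the arm can. A call is refused whole if a number of a shift passes 62.5 or a number of a turn 10.7, either way. A call with a gripper value outside its range is refused whole. "claw" is the finger opening in mm, from 0 to 85.4, set as the call begins (left out, the last holds). The fingers move at their own pace and stop on an object; "force" is the grip in N (left out, the last holds). Time passes only in rows, so rows that do not move let the fingers close. It gives the time, the measured TCP pose, the force, the opening and the grip force at its end, in the units of the state.
- get_obs(): the state, without advancing time (a new reading comes with each control period).
- read_camera(name): name is "side" or "top"; returns a dict with "img" (480x640x3 uint8, blue, green, red), "fov_y" (degrees; the focal length in pixels is half the picture's height over the tangent of half this angle, whatever the lens; pixels are square), "cx", "cy" (the principal point, pixels), "distortion" ([k1, k2, p1, p2, k3] as OpenCV has them; the pictures are not rectified), "world_to_cam" (4x4, takes a point from world to camera coordinates). Camera axes: x right, y up, looking along -z (the intrinsics and any distortion apply to the point x, -y, -z); pixel columns grow to the right and rows downward; lengths in m; the calibration is good to about 2 mm. A picture is of the moment at which its call begins. There is no depth.
- hand_in(): hands the job in; it is judged then, once.
Trained networks look in the newest picture that a camera, given by its name, has taken for a name from the list of things; names that differ only in an ending like _2 or _b are one class to them, and where a whole thing is asked for, a point or a joint stands for the part that bears it (a point fixed in the world has none). Each returns a list of dicts, best first, with "confidence" (0 to 1); they miss things now and then, are a little off and sometimes report something else, mostly with a low value. They report only what shows in the picture. A call takes as long as a camera call.
- recognise(camera, thing): "centre" ([column, row] in pixels, amid what is visible of it).
- outline_of(camera, thing): "pixels" (480x640 bool, what is visible of it) and "centre" ([column, row] in pixels, amid what is visible of it).
- place_of(camera, thing): "centre" ([column, row] in pixels: a listed point, or the origin of a listed thing).
The state is a dict: "t": time; "q": joint angles; "joint_vel": joint speeds; "joint_torque": joint torques, N m; "eef_pos": TCP position; "tool_rot": TCP orientation; "contact_force": force on the tool from outside, world axes, zero at the start; "torque": the same for the moment, N m; "gripper_width": opening from 0.0 (shut) to 1.0 (fully open); "grasp_force": force on a finger pad.
Only numpy, scipy, OpenCV 4.12 (cv2) and the standard library are available. Lean on these libraries where they do the work, as an engineer would, in place of code of your own. Each camera call takes 0.05 s, during which the arm holds its last target. There are 200 camera calls.

TASK

Slide the yellow gate of the tester fully aside, away from the robot, then push the logic probe forward along its V cradle, gently and without lifting it, until its tip is in the red terminal and its shoulder rests against the terminal's soft ring. Only then throw the red switch lever all the way over, away from the robot. Leave the other things on the desk where they are.

Things in the scene. Friction and masses are not known exactly. Their poses are not given: they have to be found in the camera images.
- rig: Fixed tester on the desk: 15 mm black base, aluminium V cradle along y (from y -105 to 25 mm, edges 65 mm high) and grey test box (x -65 to 105, y 60 to 170, top at 105 mm). Origin on the desk. The cradled probe's axis is at x = 0, 70 mm high. x points away from the robot, y from cradle to test box, give or take its yaw (under 0.3 rad).
- probe: Logic probe loose in the cradle, 0.12 kg, 200 mm long, tip to +y. Round handle 24 mm thick, 170 mm long, front 50 mm steel, the rest green with black bands; steel tip 8 mm thick, 30 mm long, tapered. Origin on its axis at the front shoulder where tip meets handle: tip ends at y = +30 mm, flat tail face at y = -170 mm. May have rolled about y.
- terminal (a point): Centre of the front face of the soft red ring (36 mm outside, 15 mm inside) around the terminal's 11 mm opening, on the probe's axis, 70 mm high; axes as the rig's. Opening 45 mm deep from here along +y. The ring is sprung: gives up to 8 mm at about 0.9 N/mm and comes back. With the probe home its origin is at this point.
- gate (a joint): Yellow gate, a plate 44 mm wide and 6 mm thick that stands across the terminal 13 mm in front of the ring (y = 37 mm in the rig's frame) and slides in the rig's +x, away from the robot. 0 = closed, 0.055 m = fully open at its stop. It takes about 2 N and stays where it is left.
- gate_tab (a point): Middle of the top edge of the gate's upright tab (24 mm in x, 10 mm in y, standing free from 105 to 153 mm above the desk). Axes as the rig's.
- switch (a joint): Lever on top of the test box, turning about the rig's y axis through (0, 135, 127) mm in the rig's frame. 0 = off, leaning towards the robot (-x); 1.0 rad = on, leaning away from it (+x). It takes about 1 N at the knob and stays where it is left.
- switch_tip (a point): Centre of the lever's red ball knob, 26 mm in diameter, 80 mm from the pivot on a 10 mm steel rod.
- transformer: Bystander, leave alone: black transformer with steel laminations, 75 x 80 x 65 mm. Origin under its centre.
- heat_sink: Bystander, leave alone: finned aluminium heat sink, 70 x 110 x 40 mm. Origin under its centre.
- solder_spool: Bystander, leave alone: spool of solder, 60 mm in diameter, 50 mm high. Origin under its centre.
- nut_driver: Bystander, leave alone: nut driver lying along its x axis, amber handle 90 mm, chrome shank with socket 115 mm. Origin on the desk where handle and shank meet.
- screw_jar: Bystander, leave alone: jar of screws, 64 mm in diameter, 85 mm high. Origin under its centre.

How it is judged:
On the way, in this order (a step that is already met when the one before it is completed fails the run):
1. the gate is slid fully aside (more than 46 of its 55 mm) (value of joint gate above 0.046 m), for 0.2 s.
2. the probe is home: its shoulder within 5 mm of the ring's rest face, in line with the cradle (distance between probe and terminal below 0.005 m and angle between the y axis of probe and the y axis of rig, either way round below 0.06 rad), for 0.2 s.
3. the switch is thrown on (more than 0.8 rad) (value of joint switch above 0.8 rad), for 0.2 s.
At the end, for the whole second after the job is handed in: The gate is open by more than 46 mm, the probe lies still with its shoulder within 5 mm of the terminal point and its axis within 0.06 rad of the cradle's, and the switch stands at more than 0.8 rad (all of step 2 and value of joint gate above 0.046 m and value of joint switch above 0.8 rad and linear speed of probe below 0.01 m/s); the robot touches nothing.
It fails at once if the probe is pushed or squeezed with more than 20 N (contact force between any of the fingers, the arm and probe above 20 N).
It fails at once if the probe is lifted more than 15 mm (z of probe in the frame of rig above 0.085 m).
It fails at once if another thing on the desk is moved more than 30 mm (distance of any of transformer, heat_sink, solder_spool, nut_driver, screw_jar from where it was at the start of the episode above 0.03 m).
It also fails if it takes over 58 s, if anything falls off the work surface, if the arm or the gripper's body presses on something with over 40 N, if the wrist force passes 120 N, or if a joint passes its speed limit or range.

## Working session

There is one attempt and no reset: what is moved stays moved. The work goes in short steps, Python scripts to look and compute and a tool call to move; the robot and the scene stay as the last step left them, time stands still between calls to the robot, and variables do not carry over. Pictures are saved under pics/ and viewed, at most 10 in all, crops included, and the job is handed in when it is done.

Besides the shell and the picture viewer there is one more tool, called after "Call:" by a JSON object that holds its "api" and its "payload", one argument or row to a line. carry_out: Moves the arm, as the interface text tells. Its arguments: {"type":"object","properties":{"rows":{"type":"string"},"claw":{"type":"number"},"force":{"type":"number"}},"required":["rows"]}

```bash
mkdir -p pics; cat > h.py <<'E'
from station import *
import numpy as np, cv2
def cam(n):
    c=read_camera(n); h=c["img"].shape[0]; f=h/2/np.tan(np.radians(c["fov_y"])/2)
    c["K"]=np.array([[f,0,c["cx"]],[0,f,c["cy"]],[0,0,1]]); c["D"]=np.array(c["distortion"],float)
    c["T"]=np.array(c["world_to_cam"]); return c
def ray(c,p):
    u=cv2.undistortPoints(np.array([[p]],float),c["K"],c["D"])[0,0]
    R=c["T"][:3,:3];t=c["T"][:3,3]
    return -R.T@t, R.T@np.array([u[0],-u[1],-1.])
def atz(c,p,z):
    o,d=ray(c,p); return o+d*(z-o[2])/d[2]
def tri(a,b):
    A=0;B=0
    for o,d in(a,b):
        d=d/np.linalg.norm(d);M=np.eye(3)-np.outer(d,d);A=A+M;B=B+M@o
    return np.linalg.solve(A,B)
def proj(c,P):
    q=c["T"][:3,:3]@np.array(P)+c["T"][:3,3]
    return cv2.projectPoints(np.array([[q[0],-q[1],-q[2]]]),np.zeros(3),np.zeros(3),c["K"],c["D"])[0].ravel()
E
python3 - <<'E'
from h import *
np.set_printoptions(precision=4,suppress=True)
C={n:cam(n) for n in("top","side")}
for n in C: cv2.imwrite(f"pics/{n}0.png",C[n]["img"]); print(n,"pos",ray(C[n],(320,240))[0])
for t in["rig","probe","terminal","gate_tab","switch_tip","transformer","heat_sink","solder_spool","nut_driver","screw_jar"]:
    r={n:place_of(n,t)[:1] for n in C}
    print(t,[(n,np.round(v[0]["centre"],1),round(v[0]["confidence"],2)) for n,v in r.items() if v])
    if all(r.values()): print("   tri",tri(*[ray(C[n],r[n][0]["centre"]) for n in C]))
o=get_obs();print(o["t"],o["eef_pos"],o["tool_rot"],o["gripper_width"])
E
```

```text
top pos [0.3845 0.0259 1.4895]
side pos [0.0974 0.78   1.0288]
rig [('top', array([335. , 278.4]), 0.57)]
probe [('top', array([339.1, 274.9]), 0.65), ('side', array([337.3, 248.2]), 0.84)]
   tri [ 0.5142 -0.0179  0.0807]
terminal [('top', array([321.5, 282. ]), 0.83), ('side', array([331., 268.]), 0.75)]
   tri [0.4999 0.0323 0.0551]
gate_tab [('top', array([322.9, 273.5]), 0.5), ('side', array([332.9, 236.5]), 0.51)]
   tri [0.5083 0.0259 0.1671]
switch_tip [('top', array([287.5, 296.9]), 0.61), ('side', array([337.3, 256.7]), 0.66)]
   tri [0.4463 0.1145 0.2092]
transformer [('side', array([226.4, 275.6]), 0.61)]
heat_sink [('top', array([389.8, 197.2]), 0.61), ('side', array([300.9, 207.9]), 0.8)]
   tri [ 0.7472 -0.1775 -0.0016]
solder_spool [('top', array([329.2, 195.5]), 0.96), ('side', array([265.5, 242.3]), 0.6)]
   tri [ 0.7567  0.0034 -0.0101]
nut_driver [('side', array([410.2, 180.1]), 0.6)]
screw_jar [('top', array([130.3, 297. ]), 0.62), ('side', array([218., 449.]), 0.73)]
   tri [0.4588 0.5713 0.0282]
1.1 [ 0.1675 -0.6539  0.2313] [0.     0.9922 0.1251 0.    ] 0.9977774041549214
```

```bash
python3 - <<'E'
import cv2
a=cv2.imread("pics/top0.png")[170:370,230:480];b=cv2.imread("pics/side0.png")[130:370,200:450]
cv2.imwrite("pics/t1.png",cv2.resize(a,(750,600),interpolation=3));cv2.imwrite("pics/s1.png",cv2.resize(b,(625,600),interpolation=3))
E
```

```text
(no output)
```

View pics/t1.png

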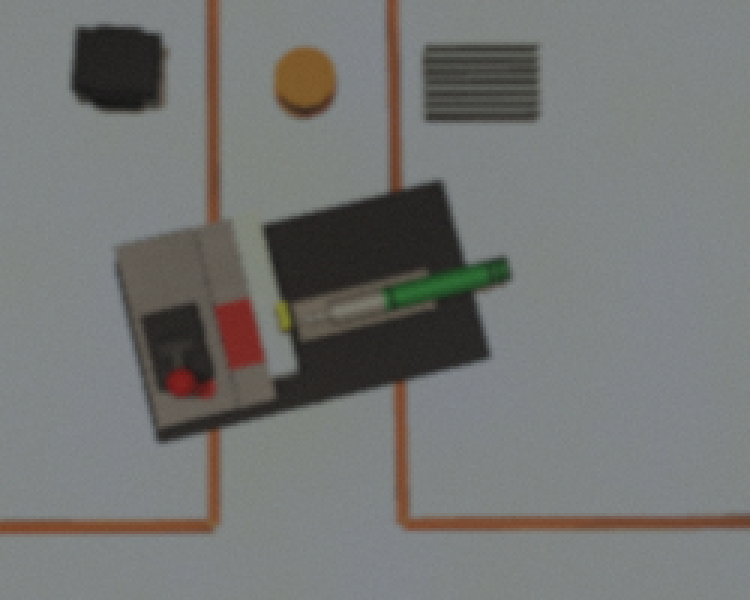

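View pics/s1.png

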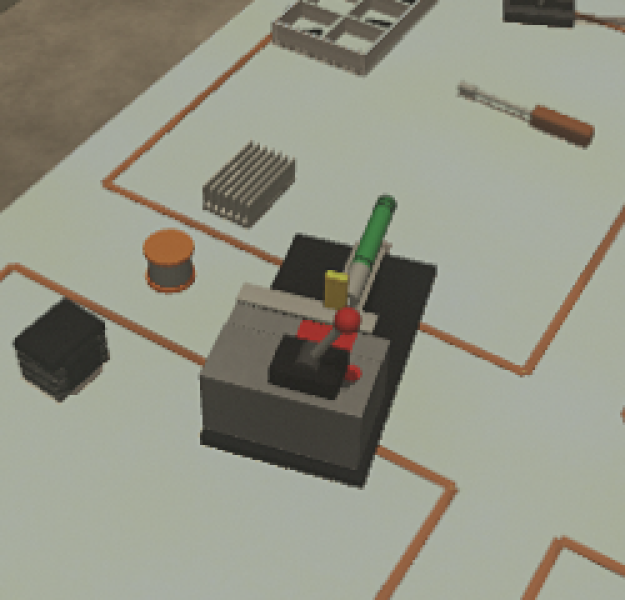

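The top view shows the rig yawed so that the tip points left and slightly towards the robot, with the tab at about (324,275), the knob at (290,297) and the probe tail at (399,259). The side view shows the gate closed, with the tab at (335,240) and the knob at (339,258). I'll fit the rig pose to all of these.

```bash
cat > fit.py <<'E'
from h import *
from scipy.optimize import least_squares
np.set_printoptions(precision=4,suppress=True)
C={n:cam(n) for n in("top","side")}
obs=[("top",(268.3,251.7),(105,170,105)),("top",(307.7,243.3),(105,60,105)),("top",(321.7,303.3),(-65,60,105)),
("side",(280.8,280),(105,170,105)),("side",(344.8,296),(-65,170,105)),("side",(355.2,266),(-65,60,105)),
("top",(290,297),(-38.4,135,197.2)),("side",(338.8,258),(-38.4,135,197.2)),("side",(334.8,239.5),(0,37,153)),("top",(324.3,275.5),(0,37,150))]
def W(p,r):
    c,s=np.cos(p[2]),np.sin(p[2]);r=np.array(r)/1000
    return np.array([p[0]+c*r[0]-s*r[1],p[1]+s*r[0]+c*r[1],r[2]])
def res(p): return np.concatenate([proj(C[n],W(p,r))-np.array(u) for n,u,r in obs])
s=least_squares(res,[.51,-.02,.2],loss="soft_l1")
print(s.x); print(res(s.x).reshape(-1,2))
p=s.x
ax=[]
for n in C:
    o=outline_of(n,"probe")
    m=o[0]["pixels"];print(n,o[0]["confidence"],m.sum())
    ys,xs=np.nonzero(m);P=np.c_[xs,ys].astype(float)
    # compare with model: tail end and axis
    l=cv2.fitLine(P.astype(np.float32),cv2.DIST_HUBER,0,.01,.01).ravel();d=l[:2];k=(P-l[2:])@d
    print(" ends",l[2:]+d*k.min(),l[2:]+d*k.max())
    print(" tail centre/shoulder px model for py=-0.06:",proj(C[n],W(p,(0,-230,70))),proj(C[n],W(p,(0,-60,70))))
for n,t in("tab",(0,37,153)),("ring",(0,50,70)),("knob",(-38.4,135,197.2)): print(n,W(p,t))
E
python3 fit.py
```

```text
[ 0.5125 -0.0145  0.2346]
[[-0.1644  0.1258]
 [-0.4506 -1.0385]
 [ 0.4429 -0.4779]
 [-2.0406 -0.5949]
 [-0.8869  0.9847]
 [ 0.5737 -1.1704]
 [ 0.5842  1.3579]
 [ 0.3857  0.7457]
 [ 0.1822  0.4601]
 [ 0.3593  0.3881]]
top 0.9 528
 ends [333.0094 276.0369] [399.2941 259.1549]
 tail centre/shoulder px model for py=-0.06: [417.3331 255.5576] [358.3717 270.0972]
side 0.82 364
 ends [338.9227 251.9719] [355.0316 207.6481]
 tail centre/shoulder px model for py=-0.06: [359.1442 200.2657] [343.846  237.3437]
tab [0.5039 0.0215 0.153 ]
ring [0.5009 0.0341 0.07  ]
knob [0.4437 0.1079 0.1972]
```

Call:
{"api": "carry_out", "payload": {
  "rows": "40 43 0 0;40 43 0 0;40 43 0 0;40 43 0 0;40 43 0 0;40 43 0 0;40 43 0 0;0 45 0 0;0 45 0 0;0 45 0 0",
  "claw": 0
}}

```text
t: 2.55
eef_pos: [0.4476, -0.2165, 0.2315]
tool_rot: [0.0, 0.992, 0.125, 0.0]
contact_force: [0.4, 0.7, -0.3]
gripper_width: 0.002
grasp_force: 0.0
```

Call:
{"api": "carry_out", "payload": {
  "rows": "-2 45 0 0;-2 45 0 0;-2 45 0 0;-2 45 0 0;-1 40 0 -0.9;0 0 -25 0;0 0 -25 0;0 0 -25 0;0 0 -30 0;0 0 0 0"
}}

```text
t: 3.8
eef_pos: [0.437, 0.002, 0.125]
tool_rot: [-0.0, 0.993, 0.117, -0.002]
contact_force: [-0.5, -0.7, 0.6]
gripper_width: -0.003
grasp_force: 0.0
```

Call:
{"api": "carry_out", "payload": {
  "rows": "0 2 0 0;12 3 0 0;12 3 0 0;12 3 0 0;12 3 0 0;10 2 0 0;10 2 0 0;10 2.5 0 0;8 2 0 0;0 0 0 0"
}}

```text
t: 5.05
eef_pos: [0.5256, 0.0248, 0.1264]
tool_rot: [-0.0, 0.993, 0.117, 0.001]
contact_force: [-0.2, -0.1, 0.1]
gripper_width: -0.002
grasp_force: 0.0
```

Call:
{"api": "carry_out", "payload": {
  "rows": "4 1 0 0;3 0.7 0 0;2 0.5 0 0;1 0.2 0 0;1 0.2 0 0"
}}

```text
t: 5.68
eef_pos: [0.5356, 0.0271, 0.1263]
tool_rot: [0.0, 0.993, 0.117, 0.0]
contact_force: [-1.5, -0.7, 0.9]
gripper_width: 0.0
grasp_force: 0.8
```

```bash
python3 - <<'E'
from h import *
a=cam("side")["img"][150:310,260:400];b=cam("top")["img"][220:340,260:420]
cv2.imwrite("pics/s2.png",np.hstack([cv2.resize(a,(420,480),interpolation=3),cv2.resize(b,(380,480),interpolation=3)]))
print(get_obs()["eef_pos"],get_obs()["contact_force"])
E
```

```text
[0.53568308 0.02718042 0.12633616] [-0.96570224 -0.90897025  0.61243439]
```

View pics/s2.png

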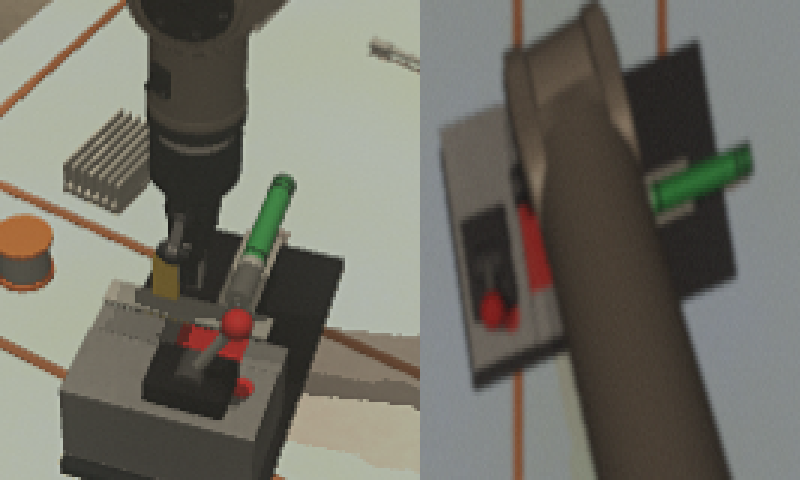

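The side view shows the tab (about (165,272) in the crop) being pushed by the fingers and far over. I'll push a few more mm to feel for the stop.

Call:
{"api": "carry_out", "payload": {
  "rows": "2 0.5 0 0;2 0.5 0 0;0 0 0 0"
}}

```text
t: 6.15
eef_pos: [0.5365, 0.0275, 0.1257]
tool_rot: [0.001, 0.993, 0.117, -0.003]
contact_force: [-10.6, -3.1, 6.8]
gripper_width: -0.001
grasp_force: 5.2
```

Call:
{"api": "carry_out", "payload": {
  "rows": "-15 -3.5 0 0;-15 -3.5 0 0;0 0 50 0;0 0 50 0;15 -55 0 0;15 -55 0 0;15 -55 0 0;15 -55 0 0;3 -45 0 0;0 0 0 0"
}}

```text
t: 7.4
eef_pos: [0.5711, -0.249, 0.2259]
tool_rot: [0.001, 0.994, 0.114, -0.0]
contact_force: [-0.5, 0.9, -0.7]
gripper_width: -0.001
grasp_force: 0.0
```

```bash
python3 - <<'E'
from h import *
np.set_printoptions(precision=4,suppress=True)
P=[.5125,-.0145,.2346]
C={n:cam(n) for n in("top","side")}
a=C["side"]["img"][150:310,260:400];b=C["top"]["img"][220:340,260:420]
cv2.imwrite("pics/s3.png",np.hstack([cv2.resize(a,(420,480),interpolation=3),cv2.resize(b,(380,480),interpolation=3)]))
for t in("gate_tab","probe"):
  for n in C:
    r=place_of(n,t)
    if r:
      w=atz(C[n],r[0]["centre"],.153 if t=="gate_tab" else .07)-[P[0],P[1],0];c,s=np.cos(P[2]),np.sin(P[2])
      print(t,n,r[0]["confidence"],"rig",w[0]*c+w[1]*s,-w[0]*s+w[1]*c)
o=get_obs();print(o["t"],o["eef_pos"],o["contact_force"])
E
```

```text
gate_tab top 0.68 rig 0.16670856940191844 -0.18001757025270004
gate_tab side 0.58 rig 0.056544711782947066 0.03585303739153475
probe top 0.89 rig -0.0010739742522232428 -0.008378906396737851
probe side 0.93 rig 0.0026320269505835593 -0.013913435974012718
7.7 [ 0.5727 -0.242   0.2265] [0.443  0.3738 0.134 ]
```

View pics/s3.png

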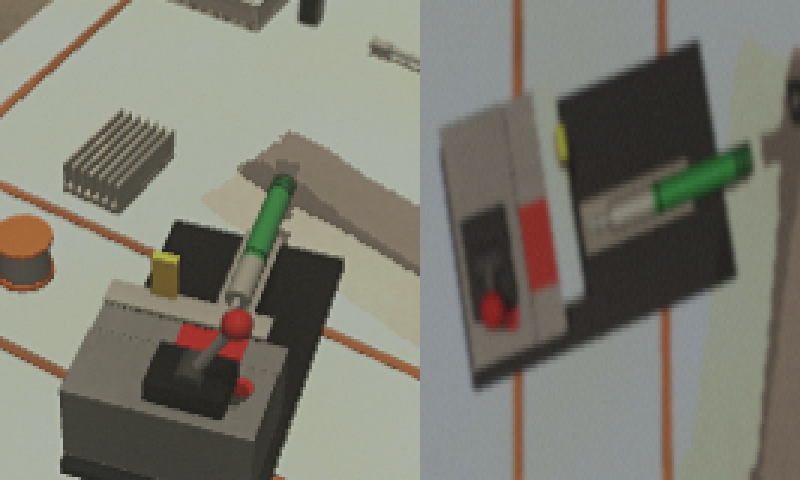

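The picture shows the gate tab moved over at side-crop (165,272), and the probe unmoved. Next I'll lower the fingers behind the tail.

Call:
{"api": "carry_out", "payload": {
  "rows": "-5.5 -1.3 0 0;0 0 -45 0;0 0 -45 0;0 0 -45 0;0 0 -35 0;-4 16 0 0.4;-2 8 0 0;0 0 0 0"
}}

```text
t: 8.7
eef_pos: [0.5623, -0.2199, 0.0583]
tool_rot: [0.0, 0.993, 0.122, 0.001]
contact_force: [0.6, -0.6, -0.1]
gripper_width: 0.0
grasp_force: 0.0
```

Call:
{"api": "carry_out", "payload": {
  "rows": "-1.2 4.9 0 0;-1.2 4.9 0 0;-1.2 4.9 0 0;-1.1 4.8 0 0;-1.2 4.9 0 0;-1.1 4.8 0 0;-1.2 4.9 0 0;-1.2 4.9 0 0;-1.1 4.8 0 0;-1.2 4.9 0 0"
}}

```text
t: 9.95
eef_pos: [0.5493, -0.1721, 0.0563]
tool_rot: [0.0, 0.993, 0.121, 0.0]
contact_force: [-0.0, -1.5, 0.5]
gripper_width: -0.001
grasp_force: 0.6
```

Call:
{"api": "carry_out", "payload": {
  "rows": "-0.7 2.9 0 0;-0.7 2.9 0 0;-0.7 2.9 0 0;-0.7 2.9 0 0;-0.7 2.9 0 0;0 0 0 0"
}}

```text
t: 10.7
eef_pos: [0.5457, -0.1573, 0.0563]
tool_rot: [-0.0, 0.993, 0.121, -0.0]
contact_force: [-0.1, 0.2, 0.1]
gripper_width: 0.002
grasp_force: 0.0
```

```bash
cat > st.py <<'E'
from h import *
np.set_printoptions(precision=4,suppress=True)
P=[.5125,-.0145,.2346];c,s=np.cos(P[2]),np.sin(P[2])
rg=lambda w:np.round([(w[0]-P[0])*c+(w[1]-P[1])*s,-(w[0]-P[0])*s+(w[1]-P[1])*c,w[2]],4)
C={n:cam(n) for n in("top","side")}
for n in C:
    r=place_of(n,"probe")
    if r: print("probe",n,r[0]["confidence"],rg(atz(C[n],r[0]["centre"],.07)))
o=get_obs();print(o["t"],"tcp rig",rg(o["eef_pos"]),o["contact_force"])
a=C["side"]["img"][150:310,260:400];b=C["top"]["img"][220:340,260:420]
cv2.imwrite("pics/last.png",np.hstack([cv2.resize(a,(420,480),interpolation=3),cv2.resize(b,(380,480),interpolation=3)]))
E
python3 st.py
```

```text
probe top 0.95 [-0.0041  0.0408  0.07  ]
probe side 0.79 [0.0034 0.0328 0.07  ]
10.9 tcp rig [-0.0009 -0.147   0.0562] [-0.0036 -0.8736  0.0918]
```

Call:
{"api": "carry_out", "payload": {
  "rows": "-0.5 2 0 0;-0.5 2 0 0;-0.5 2 0 0;-0.5 2 0 0;0 0 0 0"
}}

```text
t: 11.52
eef_pos: [0.5437, -0.1495, 0.0563]
tool_rot: [-0.0, 0.993, 0.121, -0.0]
contact_force: [-0.1, 0.0, -0.3]
gripper_width: -0.001
grasp_force: 0.0
```

Call:
{"api": "carry_out", "payload": {
  "rows": "-0.3 1.2 0 0;-0.2 1.2 0 0;0 0 0 0"
}}

```text
t: 11.9
eef_pos: [0.5433, -0.1474, 0.0563]
tool_rot: [-0.0, 0.993, 0.121, -0.0]
contact_force: [0.3, -1.2, -0.2]
gripper_width: -0.003
grasp_force: 0.2
```

Call:
{"api": "carry_out", "payload": {
  "rows": "-0.2 1 0 0;-0.2 1 0 0;0 0 0 0"
}}

```text
t: 12.28
eef_pos: [0.5429, -0.1454, 0.0563]
tool_rot: [-0.0, 0.993, 0.121, -0.0]
contact_force: [0.2, -0.3, -0.1]
gripper_width: 0.002
grasp_force: 0.4
```

Call:
{"api": "carry_out", "payload": {
  "rows": "-0.2 1 0 0;0 0 0 0"
}}

```text
t: 12.52
eef_pos: [0.5427, -0.1444, 0.0563]
tool_rot: [-0.0, 0.993, 0.121, 0.0]
contact_force: [-0.0, -1.4, -0.4]
gripper_width: 0.003
grasp_force: 0.5
```

Call:
{"api": "carry_out", "payload": {
  "rows": "-0.2 1 0 0;0 0 0 0"
}}

```text
t: 12.78
eef_pos: [0.5425, -0.1436, 0.0563]
tool_rot: [0.0, 0.993, 0.121, -0.0]
contact_force: [-0.4, -1.4, -0.5]
gripper_width: -0.004
grasp_force: 0.8
```

```bash
python3 st.py; python3 -c "
from station import *
o=get_obs();print(o['contact_force'],o['grasp_force'])"
```

```text
probe top 0.7 [-0.0048  0.0588  0.07  ]
12.975 tcp rig [-0.0008 -0.1325  0.0563] [ 0.6069 -1.6143  0.4917]
[ 0.60692541 -1.61429274  0.49166928] 0.9000087529420853
```

View pics/last.png

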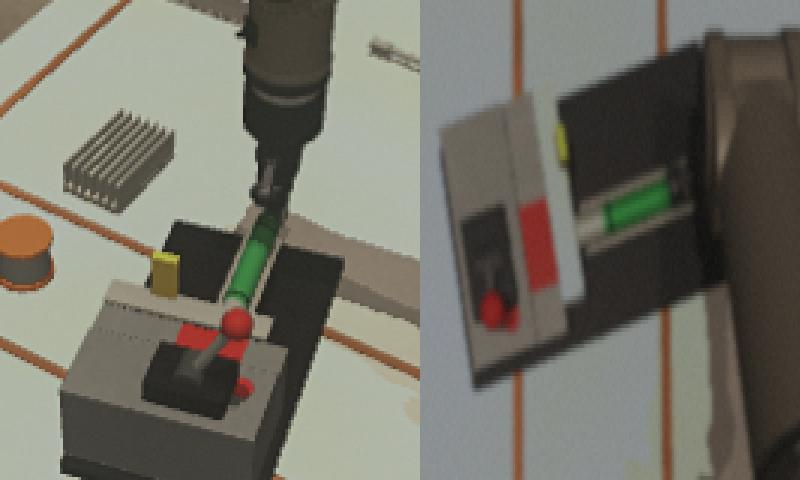

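The probe is almost in: in the top crop its green/steel boundary is at about (605,215) and the tip is hidden under the terminal. I'll press on until the ring's spring shows clearly.

Call:
{"api": "carry_out", "payload": {
  "rows": "-0.2 1 0 0;0 0 0 0;0 0 0 0"
}}

```text
t: 13.35
eef_pos: [0.5423, -0.1427, 0.0563]
tool_rot: [0.0, 0.993, 0.121, -0.0]
contact_force: [0.1, -3.0, 1.4]
gripper_width: 0.001
grasp_force: 1.4
```

Call:
{"api": "carry_out", "payload": {
  "rows": "-0.2 1 0 0;0 0 0 0;0 0 0 0"
}}

```text
t: 13.72
eef_pos: [0.5421, -0.1417, 0.0563]
tool_rot: [0.0, 0.993, 0.121, -0.0]
contact_force: [-0.1, -4.1, 0.7]
gripper_width: -0.002
grasp_force: 2.0
```

Call:
{"api": "carry_out", "payload": {
  "rows": "0.5 -2 0 0;0.5 -2 0 0;0.5 -2 0 0;0.5 -2 0 0;3 -11 0 0;5 -20 0 0;0 0 50 0;0 0 50 0;0 0 50 0;0 0 50 0"
}}

```text
t: 14.98
eef_pos: [0.552, -0.1824, 0.2582]
tool_rot: [0.0, 0.993, 0.12, 0.0]
contact_force: [1.0, -0.2, -0.1]
gripper_width: -0.0
grasp_force: 0.0
```

```bash
python3 st.py; python3 - <<'E'
from h import *
P=[.5125,-.0145,.2346];c,s=np.cos(P[2]),np.sin(P[2])
C=cam("top")
for y in(-130,-120,-110): print(y,proj(C,(P[0]-s*y/1e3,P[1]+c*y/1e3,.07)))
hsv=cv2.cvtColor(C["img"],cv2.COLOR_BGR2HSV);m=cv2.inRange(hsv,(45,90,30),(80,255,255));m[:, :330]=0
ys,xs=np.nonzero(m);i=xs>=xs.max()-1;print("green cols",xs.min(),xs.max(),ys[i].mean())
E
```

```text
probe top 0.87 [-0.0069  0.0538  0.07  ]
probe side 0.55 [-0.0012  0.0161  0.07  ]
15.175 tcp rig [ 0.0001 -0.1724  0.2574] [ 0.0279  0.2168 -1.2139]
-130 [382.67535499 264.08991548]
-120 [379.20585624 264.94569147]
-110 [375.73542949 265.8018452 ]
green cols 337 378 265.4166666666667
```

View pics/last.png

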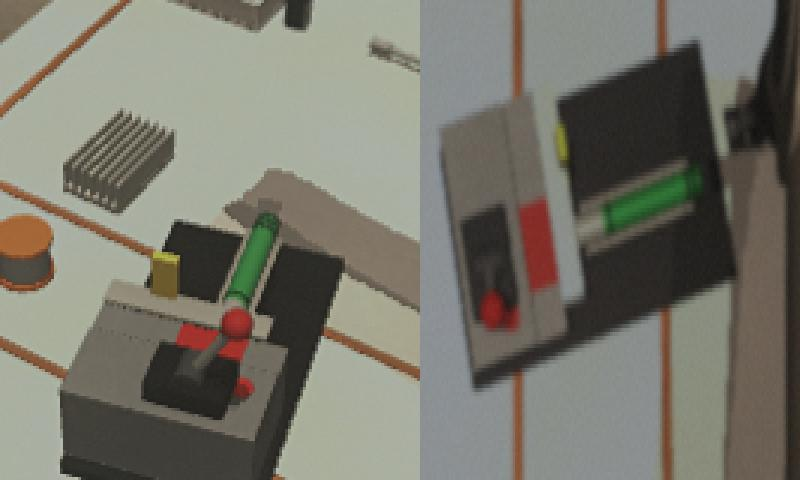

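The tail ends at column 378–379, which matches the home position (-120 mm), and the gate is still open. Now the switch.

Call:
{"api": "carry_out", "payload": {
  "rows": "-17.4 35.4 1 0;-17.4 35.4 1 0;-17.4 35.4 1 0;-17.4 35.4 0 0;-17.4 35.4 0 0;-17.4 35.4 0 0;-17.4 35.4 0 0;-17.4 35.4 0 0;0 0 0 0;0 0 0 0"
}}

```text
t: 16.48
eef_pos: [0.4127, 0.1017, 0.2583]
tool_rot: [0.0, 0.993, 0.12, -0.001]
contact_force: [1.0, -0.1, -0.8]
gripper_width: 0.001
grasp_force: 0.0
```

```bash
python3 st.py
```

```text
probe side 0.17 [-0.0004  0.055   0.07  ]
16.675 tcp rig [-0.0696  0.1361  0.2589] [ 0.3681 -0.5273  1.0014]
```

Call:
{"api": "carry_out", "payload": {
  "rows": "-3 -0.7 -15 0;0 0 -15 0;0 0 -15 0;0 0 -15 0;0 0 -11 0;0 0 0 0"
}}

```text
t: 17.42
eef_pos: [0.4094, 0.1019, 0.1874]
tool_rot: [0.0, 0.993, 0.121, -0.001]
contact_force: [0.1, -0.4, 0.1]
gripper_width: -0.002
grasp_force: 0.0
```

Call:
{"api": "carry_out", "payload": {
  "rows": "9 2.1 0 0;9 2.1 0 0;9 2.1 0 0;9 2.2 0 0;9 2.2 0 0;9 2.1 0 0;9 2.1 0 0;9 2.2 0 0;5 1.2 0 0;0 0 0 0"
}}

```text
t: 18.68
eef_pos: [0.4874, 0.1205, 0.1883]
tool_rot: [-0.0, 0.993, 0.121, 0.0]
contact_force: [-0.1, -0.5, 0.0]
gripper_width: -0.004
grasp_force: 0.0
```

Call:
{"api": "carry_out", "payload": {
  "rows": "3 0.7 0 0;3 0.7 0 0;0 0 0 0"
}}

```text
t: 19.05
eef_pos: [0.4932, 0.1217, 0.1883]
tool_rot: [-0.0, 0.993, 0.121, 0.0]
contact_force: [-0.8, -0.1, -0.9]
gripper_width: 0.004
grasp_force: 0.1
```

Call:
{"api": "carry_out", "payload": {
  "rows": "2 0.5 0 0;2 0.5 0 0;0 0 0 0"
}}

```text
t: 19.42
eef_pos: [0.4952, 0.1222, 0.188]
tool_rot: [0.001, 0.993, 0.121, -0.002]
contact_force: [-6.9, -0.8, 3.9]
gripper_width: -0.002
grasp_force: 3.4
```

Stop reached. Back off and lift clear.

Call:
{"api": "carry_out", "payload": {
  "rows": "-10 -2.3 0 0;-15 -3.5 0 0;-15 -3.5 0 0;0 0 40 0;0 0 40 0;0 -50 30 0;0 -50 0 0;0 -50 0 0;0 -50 0 0;0 -50 0 0"
}}

```text
t: 20.68
eef_pos: [0.456, -0.138, 0.2986]
tool_rot: [0.0, 0.993, 0.121, 0.0]
contact_force: [0.8, 0.2, 0.1]
gripper_width: -0.0
grasp_force: 0.0
```

Call:
{"api": "carry_out", "payload": {
  "rows": "0 -50 0 0;0 -50 0 0;0 -50 0 0;0 0 0 0;0 0 0 0"
}}

```text
t: 21.3
eef_pos: [0.4566, -0.2857, 0.2982]
tool_rot: [-0.0, 0.993, 0.121, 0.0]
contact_force: [0.3, 0.4, 0.7]
gripper_width: 0.002
grasp_force: 0.0
```

```bash
python3 st.py
```

```text
probe top 0.66 [0.0026 0.0586 0.07  ]
probe side 0.66 [-0.13   -0.3888  0.07  ]
21.5 tcp rig [-0.1167 -0.2504  0.2985] [ 0.0392 -0.1245 -0.5422]
```

View pics/last.png

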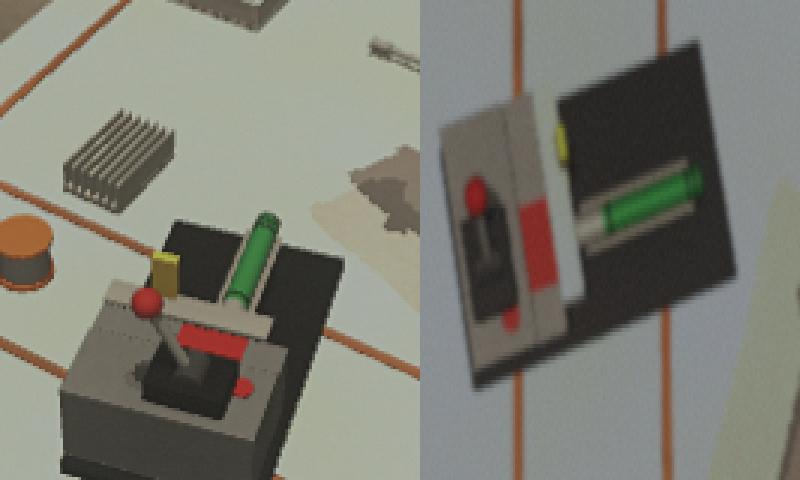

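The switch is thrown (knob at side-crop (147,303)), the gate is open, the probe is seated with its tail unchanged at top-crop (700,180), and the arm is clear.

```bash
python3 -c "
from station import *
print(hand_in())"
```

```text
the job is handed in; nothing more can be done
None
```

I handed the job in with the gate fully open, the probe home against the ring and the switch lever thrown to its stop, at about 21.5 s of the 58 s allowed; the hand-in call gave no verdict.

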